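# Stop the rotor balancing machine and hold its guard hood open at 40 degrees

## Task

With the hood of the little balancing machine still shut, press the big red stop button on the push-button panel, and no other button. Then raise the see-through hood (it has a black handle for that) to 40 degrees (the red line on the angle scales beside its hinge), without flinging it far past that, and hold it there, steady, for the rotor inside to be inspected. The hood falls shut if let go, so finish while still holding it up with the gripper, and leave the rotors, the probe stand and the spray can where they stand.

Things in the scene. Friction and masses are not known exactly. Their poses are not given: they have to be found in the camera images.
- machine: Bench-top balancing machine, fixed to the table: open cream box with a blue rim, 240 (its x) by 280 (its y) by 110 mm high, a rotor on two pedestals inside. Origin at the centre of its underside, z up; its -x side faces the robot roughly, the hood's hinge runs along the top of its +x side.
- hood_angle (a joint): Opening angle of the hood in rad: 0 shut (level on the rim), growing as its front edge rises; stop at 1.4. 40 degrees is 0.698. Aluminium angle scales stand at both ends of the hinge, mean radius 115 mm, black tick every 10 degrees, long red one at 40; the white line on the hood's side edge is the pointer.
- hood: The guard hood: a 240 by 280 mm blue frame, 10 mm thick, with a clear pane, about 0.7 kg with its handle; free hinge, no stay or spring: it falls shut by its own weight when let go (about 2.5 to 5 N upward at the handle carries it). Origin at point hood_hinge, axes as there.
- hood_hinge (a point): Point on the hood's hinge axis (parallel to the machine's y), in the middle of its far top edge: 120 mm toward +x from the machine's centre, 110 mm above the table. Its axes turn with the hood (the machine's when shut).
- hood_grip (a point): The hood's black U-handle near its front edge: a round bar 12 mm thick and 110 mm long, parallel to the machine's y, on two legs of the same thickness at its ends (clear span 98 mm). This point is the middle of the bar's axis, 45 mm above the top of the hood; in the hood's own frame it lies 215 mm toward -x and 55 mm toward +z of point hood_hinge, so 165 mm above the table when shut. It turns with the hood; the round bar may turn between the fingers.
- stop (a joint): How far the red stop button is pushed down, m: 0 up, 0.006 fully down. Sprung: 5 N pushes it fully down and it comes back up when released; it counts as pressed beyond 0.004.
- stop_top (a point): Centre of the top of the big red stop button (38 mm across, in a yellow disc), at the end of the panel nearer the robot (60 mm toward the panel's -x from its centre). Pressed straight down.
- panel: White push-button panel fixed to the table, 200 (its x) by 90 (its y) by 50 mm high, origin at the centre of its underside; left or right of the machine. Buttons in a row along its x: red at -60 mm, green at +10 mm, blue at +60 mm, each in a housing on its top.
- start (a joint): How far the green start button (24 mm across) is pushed down, m, 0 to 0.006. Not to be pressed.
- jog (a joint): How far the blue jog button (24 mm across) is pushed down, m, 0 to 0.006. Not to be pressed.
- tray: Grey plastic tray fixed on the table at the other side of the machine, 180 by 110 by 30 mm high, origin at the centre of its underside. Holds the two spare rotors.
- rotor_a: Dark spare turbocharger rotor standing upright in the tray, 54 mm across, 100 mm tall, loose; origin at the centre of its underside. Leave alone.
- rotor_b: Bright spare turbocharger rotor, same size, standing upright in the tray, loose; origin at the centre of its underside. Leave alone.
- probe_stand: Loose probe stand: round metal foot 64 mm across, black post, orange and white probe on top, about 167 mm tall; origin at the centre of its underside. Leave alone.
- spray_can: Loose yellow spray can with a black nozzle, 60 mm across, 175 mm tall, upright; origin at the centre of its underside. Leave alone.
Mind the look-alikes: they are no part of the job. Leave any pink look-alike of the panel alone.

How it is judged (in metres and radians):
On the way, in this order (a step that is already met when the one before it is completed fails the run):
1. the red stop button is pressed down while the hood is shut (value of joint stop above 0.004 m and value of joint hood_angle below 0.05 rad), for 0.02 s.
2. the hood is held by the fingers at 40 degrees (value of joint hood_angle between 0.611 and 0.785 rad and contact force between the fingers and hood above 1 N), for 0.3 s.
At the end, for the whole second after the job is handed in: The fingers hold the hood up (more than 1 N between fingers and hood or its handle) with the hood at 40 degrees, give or take 5 (0.611 to 0.785 rad), steady (slower than 0.08 rad/s); the stop button is released again; rotors, probe stand and spray can stand upright within 20 mm of where they were (all of step 2 and velocity of joint hood_angle between -0.08 and 0.08 rad/s and value of joint stop below 0.003 m and not (distance of rotor_a from where it was at the start of the episode above 0.02 m or angle between rotor_a's own z axis and vertical above 0.25 rad) and not (distance of rotor_b from where it was at the start of the episode above 0.02 m or angle between rotor_b's own z axis and vertical above 0.25 rad) and not (distance of probe_stand from where it was at the start of the episode above 0.02 m or angle between probe_stand's own z axis and vertical above 0.25 rad) and not (distance of spray_can from where it was at the start of the episode above 0.02 m or angle between spray_can's own z axis and vertical above 0.25 rad)); the arm keeps its last pose, push and grip.
It fails at once if the green or the blue button is pressed (value of joint any of start, jog above 0.003 m).
It fails at once if the hood is flung far past 40 degrees (beyond 63) (value of joint hood_angle above 1.1 rad).
It fails at once if a spare rotor, the probe stand or the spray can is moved or tipped ((distance of rotor_a from where it was at the start of the episode above 0.02 m or angle between rotor_a's own z axis and vertical above 0.25 rad) or (distance of rotor_b from where it was at the start of the episode above 0.02 m or angle between rotor_b's own z axis and vertical above 0.25 rad) or (distance of probe_stand from where it was at the start of the episode above 0.02 m or angle between probe_stand's own z axis and vertical above 0.25 rad) or (distance of spray_can from where it was at the start of the episode above 0.02 m or angle between spray_can's own z axis and vertical above 0.25 rad)).
It also fails if it takes over 48 s, if anything falls off the work surface, if the arm or the gripper's body presses on something with over 40 N, if the wrist force passes 120 N, or if a joint passes its speed limit or range.

## Robot

A 6-joint arm with a two-finger parallel gripper is mounted at the origin on the work surface. World frame = base frame: x ahead of the robot, y to its left, z up, the work surface at z = 0. Lengths are in mm, angles in rad, forces in N, time in s.
With the tool pointing down it reaches from about 225 to 875 mm from the base axis. Payload 3.4 kg.
Tool frame: the origin (TCP) lies at the very end of the fingers, on their centre line; the grasp point (between the pads) lies ctrl.grip_depth behind it (ctrl.grip_depth is the distance from the TCP to the grasp point, in mm); x points along the fingers, y is the direction in which the jaws open and shut, and the axes are right-handed (so a half turn about x gives the same grasp; the last joint's range is limited). The gripper opens to 85 mm and grips with 20 to 120 N. Pads are 22 mm wide; open, the fingers measure 114 mm over their backs; the gripper's body (76 mm by 85 mm) begins 54 mm behind the grasp point. The pads swing forward as they close: fully open they stand 13 mm farther back than shut.
Start: joints at [1.016, 0.276, 1.505, -0, 1.361, -0.121], TCP at [241.707, 521.769, 207.328] pointing down, gripper open.
Joint ranges: [-2.89, 2.89], [-0.75, 2.08], [0.22, 2.7], [-1.18, 4.32], [0.11, 2.71], [-2.7, 2.7]. Speed limits (rad/s): [2.57, 2.57, 3.14, 3.14, 3.14, 3.14].

## Interface

Orientations are given as a rotation vector (axis times angle).
In Python, from workcell import ctrl, cams, order gives the robot as it stands.
- The arm moves only by the shell command python3 -m handwheel 'ROWS' [FORCE]. ROWS is JSON, a list that holds one entry, the list of rows, each a list of 7 numbers: the shift along the tool's x, y, z in mm, then the turn, a rotation vector about the tool's x, y, z in degrees, then the opening, from 0 (shut) to 1 (fully open). A call has 1 to 8 rows; each row is the pose to reach, as a shift and turn from the pose commanded when the call began, along the tool's axes at that moment; what a row does not reach only later rows make up. A row lasts 1/10 s, in which the tool goes at most 50 mm and 8.59 degrees, less where a joint would pass 70% of its speed; a pose out of reach is approached as far as the arm can. A call with a gripper value outside its range is refused whole. The fingers move at their own pace and stop on an object; FORCE is the grip in N (left out, the last holds). Time passes only in rows, so rows that repeat a pose let the fingers close. It gives the time, the measured TCP pose, the force and the opening at its end, in the units of the state.
- ctrl.observe(): the state, without advancing time (a new reading comes with each control period).
- cams.camera(name): name is "side" or "top"; returns a dict with "pixels" (420x560x3 uint8, red, green, blue), "camera_matrix" (3x3 intrinsics, pixels), "k1" (the pictures are not rectified: a ray, as slopes to the right and down, at radius r is drawn at 1 + k1 r^2 times it, then the intrinsics apply), "T" (4x4, takes a point from camera to world coordinates). Camera axes: x right, y down, z forward; pixel columns grow to the right and rows downward; lengths in mm; the calibration is good to about 2 mm. A picture is of the moment at which its call begins. There is no depth.
- order.job_done(): hands the job in, once; it reports no verdict.
The state is a dict: "clock": time; "joints": joint angles; "qd": joint speeds; "joint_torque": joint torques, N m; "position": TCP position; "orientation": TCP orientation; "wrist_force": force on the tool from outside, world axes, zero at the start; "torque": the same for the moment, N m; "grip_width": finger opening in mm.
Only numpy, scipy, OpenCV 4.12 (cv2) and the standard library are available. Lean on these libraries where they do the work, as an engineer would, in place of code of your own. Each camera call takes 0.05 s, during which the arm holds its last target. There are 200 camera calls.

## Working session

There is one attempt and no reset: what is moved stays moved. The work goes in short steps, Python scripts to look and compute and a shell command to move; the robot and the scene stay as the last step left them, time stands still between calls to the robot, and variables do not carry over. Pictures are saved under pics/ and viewed, about 8 in all and at most 12, crops included, and the job is handed in when it is done.

```bash
mkdir -p pics; ls; python3 - <<'E'
from workcell import ctrl,cams
import cv2,numpy as np
print(ctrl.observe(), ctrl.grip_depth)
for n in("side","top"):
    c=cams.camera(n); cv2.imwrite(f"pics/{n}0.png",c["pixels"][:,:,::-1]); np.savez(f"{n}0.npz",**c)
    print(n,c["camera_matrix"],c["k1"],c["T"])
E
```

```text
pics
{'clock': 0.0, 'joints': array([ 1.01601853e+00,  2.76565797e-01,  1.50621478e+00,  8.22403787e-06,
        1.36068370e+00, -1.20981446e-01]), 'qd': array([-0.00013647, -0.00176034, -0.00119282, -0.00046882, -0.00044756,
       -0.00037979]), 'joint_torque': array([-1.13928421e-03, -4.16749513e+01, -2.45810044e+01, -9.07787808e-05,
        1.08558271e-02, -1.10353207e-05]), 'position': array([241.3511605 , 521.22169129, 206.42387395]), 'orientation': array([ 0.33885564,  1.54451879, -0.34164329]), 'wrist_force': array([-0.39166169,  0.69175542, -0.06441746]), 'torque': array([ 0.01435302, -0.02557857,  0.02610978]), 'grip_width': 85.6186501371135} 18.700000000000003
side [[380.29144231   0.         277.0541629 ]
 [  0.         380.29144231 213.98018931]
 [  0.           0.           1.        ]] -0.011193966754551955 [[ 8.41209396e-01 -3.50002118e-01  4.12147146e-01  2.21911188e+02]
 [-5.40292980e-01 -5.74009080e-01  6.15302423e-01 -5.34145596e+02]
 [ 2.12190533e-02 -7.40278389e-01 -6.71965519e-01  7.26964683e+02]
 [ 0.00000000e+00  0.00000000e+00  0.00000000e+00  1.00000000e+00]]
top [[445.54263676   0.         287.93078971]
 [  0.         445.54263676 213.86081067]
 [  0.           0.           1.        ]] 0.009995636657340651 [[-3.02161898e-02 -9.81781225e-01  1.87596930e-01  3.55282200e+02]
 [-9.99543347e-01  2.96263040e-02 -5.94808452e-03  4.87242021e+00]
 [ 2.81914020e-04 -1.87690992e-01 -9.82228086e-01  1.28965671e+03]
 [ 0.00000000e+00  0.00000000e+00  0.00000000e+00  1.00000000e+00]]
```

View pics/side0.png

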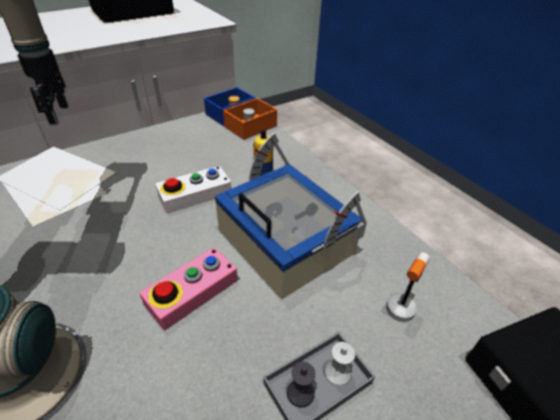

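View pics/top0.png

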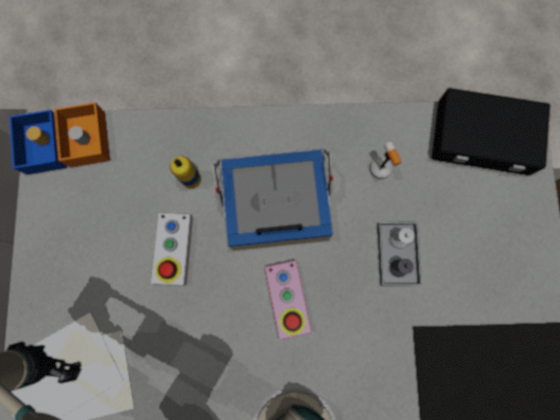

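The top view shows the white panel's red button at about (168,270), the handle at (257–302,230), the blue hood with corners near (222,158), (325,150), (331,237) and (229,246), and the spray can at (183,168). The side view shows the same red button at (172,185) and the handle at (240–270,195–235). The pink panel is the decoy.

```bash
cat > h.py <<'E'
import numpy as np,cv2
from scipy.spatial.transform import Rotation as R
def ray(c,uv):
    K=c["camera_matrix"];k=float(c["k1"])
    p=cv2.undistortPoints(np.array([[uv]],float),K,np.array([k,0,0,0,0.]))[0,0]
    return c["T"][:3,:3]@np.r_[p,1],c["T"][:3,3]
def at_z(c,uv,z):
    d,o=ray(c,uv);return o+d*(z-o[2])/d[2]
def tri(c1,u1,c2,u2):
    A=[];b=[]
    for c,u in((c1,u1),(c2,u2)):
        d,o=ray(c,u);d/=np.linalg.norm(d);P=np.eye(3)-np.outer(d,d);A.append(P);b.append(P@o)
    x=np.linalg.lstsq(np.vstack(A),np.hstack(b),rcond=None)[0]
    return x,np.abs(np.vstack(A)@x-np.hstack(b)).max()
def proj(c,p):
    T=np.linalg.inv(c["T"]);q=T[:3,:3]@np.array(p,float)+T[:3,3];s=q[:2]/q[2]
    s=s*(1+float(c["k1"])*(s@s));return c["camera_matrix"][:2,:2]@s+c["camera_matrix"][:2,2]
E
python3 - <<'E'
from h import *
S,T=np.load("side0.npz"),np.load("top0.npz")
def blob(c,x0,y0,x1,y1,f):
    im=c["pixels"][y0:y1,x0:x1];hsv=cv2.cvtColor(im,cv2.COLOR_RGB2HSV).astype(int);m=f(hsv).astype(np.uint8)
    n,l,st,ce=cv2.connectedComponentsWithStats(m);i=1+st[1:,4].argmax();return ce[i]+[x0,y0],(l==i),st[i]
red=lambda h:((h[...,0]<8)|(h[...,0]>172))&(h[...,1]>170)&(h[...,2]>90)
yel=lambda h:(abs(h[...,0]-27)<7)&(h[...,1]>120)
rs,_,a=blob(S,150,165,195,205,red);rt,_,b=blob(T,150,245,190,290,red)
print("red",rs,a,rt,b,tri(S,rs,T,rt))
for n,c,roi in(("top",T,(205,135,345,260)),("side",S,(205,155,370,290))):
    _,m,_=blob(c,*roi,lambda h:(abs(h[...,0]-109)<12)&(h[...,1]>150)&(h[...,2]>60))
    cn=max(cv2.findContours(m.astype(np.uint8),0,2)[0],key=cv2.contourArea)
    q=cv2.approxPolyDP(cv2.convexHull(cn),6,True)[:,0]+roi[:2]
    for u in q: print(n,u,at_z(c,u.astype(float),120).round(1))
up=[cv2.resize(c["pixels"][y:y+100,x:x+133],(800,600),interpolation=2)[:,:,::-1] for c,x,y in((S,200,155),(T,210,145))]
cv2.imwrite("pics/crop0.png",cv2.resize(np.hstack(up),(800,300)))
for i,u in enumerate(up): cv2.imwrite(f"pics/crop{i}.png",u)
for n,c in(("t",T),("s",S)):
    pass
E
```

```text
red [171.45121951 182.58536585] [15 14 14  8 82] [165.92814371 268.98203593] [  9  17  15  15 167] (array([444.67372011, 334.73491339,  67.59819686]), np.float64(1.1647280534664333))
top [320 151] [751.7 -95.5 120. ]
top [331 233] [ 523.6 -114.8  120. ]
top [230 245] [499.7 153.  120. ]
top [223 161] [731.1 170.8 120. ]
side [289 165] [731.6 174.3 120. ]
side [341 206] [743.5 -35.4 120. ]
side [323 241] [ 632.9 -106.1  120. ]
side [282 269] [ 512.2 -124.8  120. ]
side [216 196] [500.2 157.  120. ]
side [262 169] [657.8 196.6 120. ]
```

View pics/crop0.png

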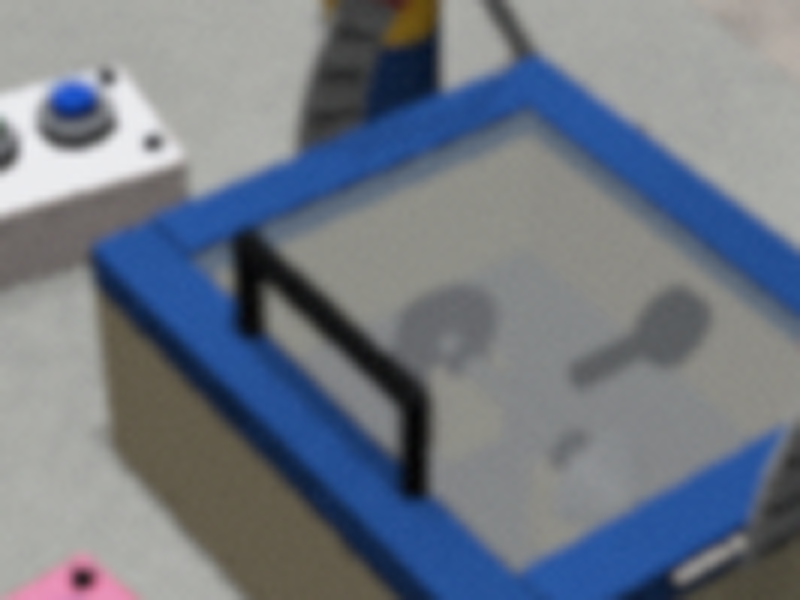

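View pics/crop1.png

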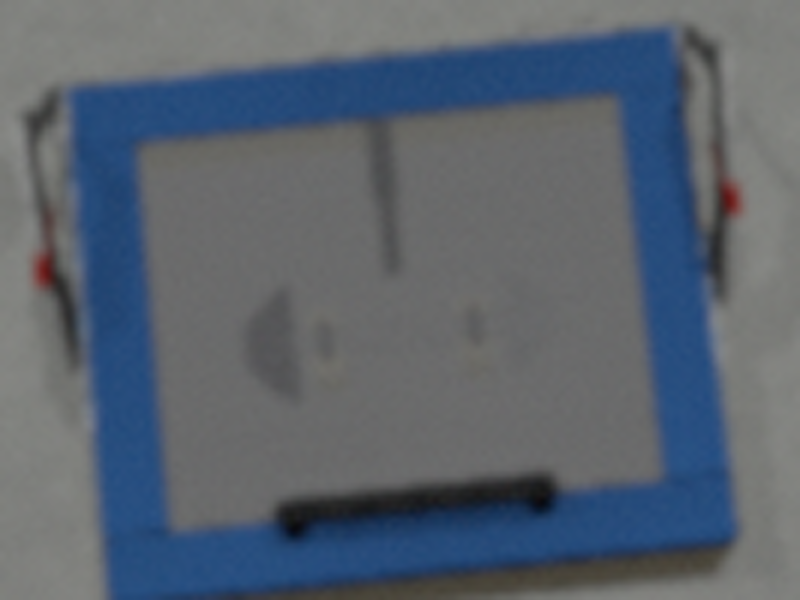

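The crops show the bar ends at about (241.6,195)/(269,220) in the side view and (256.7,228.8)/(302.3,225.7) in the top view. I'll triangulate those and fit the machine pose.

```bash
python3 - <<'E'
from h import *
from scipy.optimize import least_squares
S,T=np.load("side0.npz"),np.load("top0.npz")
a=tri(S,(241.8,195.3),T,(257.5,228.8));b=tri(S,(269,220),T,(301.5,226));print(a,b,(a[0]+b[0])/2)
# corners (pixels, 6.015x crops): local xyz -> px
s=6.015
obs=[(T,(210+70/s,145+88/s),(120,140,120)),(T,(210+678/s,145+30/s),(120,-140,120)),(T,(210+737/s,145+540/s),(-120,-140,120)),(T,(210+108/s,145+600/s),(-120,140,120)),
(S,(200+535/s,155+55/s),(120,140,120)),(S,(200+95/s,155+250/s),(-120,140,120)),
(S,(241.8,195.3),(-95,52,165)),(S,(269,220),(-95,-52,165)),(T,(257.5,228.8),(-95,52,165)),(T,(301.5,226),(-95,-52,165))]
def W(p,l): c,q=np.cos(p[2]),np.sin(p[2]);return np.array([p[0]+c*l[0]-q*l[1],p[1]+q*l[0]+c*l[1],l[2]])
f=lambda p:np.hstack([proj(c,W(p,l))-u for c,u,l in obs])
r=least_squares(f,[625,28,.08],x_scale=[1,1,.01],loss='soft_l1');print(r.x,f(r.x).reshape(-1,2).round(1))
g=W(r.x,(-95,0,165));print("grip",g,"yaw deg",np.degrees(r.x[2]),"hinge",W(r.x,(120,0,110)))
# panel: white blob top view
im=cv2.cvtColor(T["pixels"],cv2.COLOR_RGB2HSV)[205:295,145:200].astype(int)
print("green/blue top @z65",at_z(T,(170,244),65),at_z(T,(172,226),65),"red",at_z(T,(166.5,269.5),67), "can",at_z(T,(180,161),175))
from workcell import ctrl
o=ctrl.observe();print(R.from_rotvec(o["orientation"]).as_matrix().round(3),o["joints"])
E
```

```text
(array([532.71550728,  77.25845953, 164.75116771]), np.float64(0.9124418002595007)) (array([535.91507623, -35.31447356, 174.44547136]), np.float64(0.008174221665399273)) [534.31529176  20.97199299 169.59831953]
[6.28781791e+02 2.82067961e+01 7.04248522e-02] [[-0.7 -1.2]
 [-0.1 -1.4]
 [ 0.5 -0.1]
 [-0.4  0.5]
 [ 1.7 -0.2]
 [-0.6 -1. ]
 [ 0.3  1.1]
 [-0.5  1.6]
 [ 1.4  1.2]
 [-2.1 -0. ]]
grip [534.01727746  21.52196412 165.        ] yaw deg 4.035046804970333 hinge [748.48433435  36.65079446 110.        ]
green/blue top @z65 [514.33504477 325.4120261   65.        ] [564.54377402 320.84783813  65.        ] red [444.42975509 333.02091737  67.        ] can [716.72663281 274.81460426 175.        ]
[[-0.001  0.42   0.907]
 [-0.001  0.907 -0.42 ]
 [-1.    -0.002 -0.   ]] [ 1.01600070e+00  2.76576775e-01  1.50600415e+00  7.92219546e-06
  1.36072963e+00 -1.20986775e-01]
```

```bash
python3 -m handwheel '[[[100,-85,263,21,0,0,0],[100,-85,263,21,0,0,0],[100,-85,263,21,0,0,0],[100,-85,263,21,0,0,0],[100,-85,263,21,0,0,0],[100,-85,263,21,0,0,0],[100,-85,263,21,0,0,0],[100,-85,263,21,0,0,0]]]' 40
python3 -m handwheel '[[[0,0,0,0,0,0,0],[0,0,0,0,0,0,0],[0,0,0,0,0,0,0]]]'
python3 - <<'E'
from h import *
from workcell import ctrl,cams
o=ctrl.observe();print(o["position"],R.from_rotvec(o["orientation"]).as_matrix().round(3))
t=[]
for n,x,y in(("side",120,120),("top",120,200)):
    c=cams.camera(n);t.append(cv2.resize(c["pixels"][y:y+100,x:x+100],(400,400),interpolation=2)[:,:,::-1]);print(n,proj(c,o["position"]),proj(c,(444.5,334,67)))
cv2.imwrite("pics/p1.png",np.hstack(t))
E
```

```text
clock: 0.9
position: [444.7, 333.2, 106.5]
orientation: [0.627, 1.48, -0.629]
wrist_force: [-0.6, -0.0, 0.9]
grip_width: 0.1
clock: 1.2
position: [443.9, 335.1, 107.9]
orientation: [0.625, 1.479, -0.623]
wrist_force: [-0.1, -0.1, 0.1]
grip_width: 0.1
[443.94702014 335.13236082 107.87137922] [[ 0.001  0.716  0.698]
 [ 0.001  0.698 -0.716]
 [-1.     0.001  0.   ]]
side [169.1702932  170.83539926] [171.95605876 182.83143963]
top [161.54415192 268.70149409] [166.14045183 269.48524521]
```

View pics/p1.png

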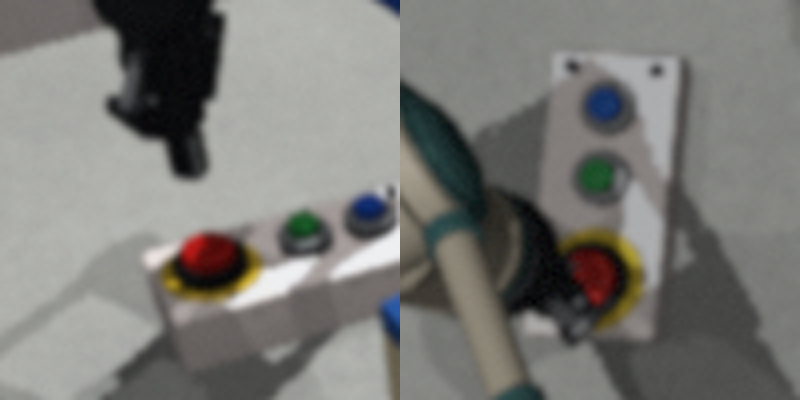

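The side crop shows the shut finger tip at about crop (186,178), over the red button at (212,255). The tip sits a little higher than its projection, so I'll descend by force.

```bash
python3 -m handwheel '[[[15,0,0,0,0,0,0],[30,0,0,0,0,0,0],[30,0,0,0,0,0,0]]]'
python3 -m handwheel '[[[3,0,0,0,0,0,0],[6,0,0,0,0,0,0],[6,0,0,0,0,0,0]]]'
```

```text
clock: 1.6
position: [442.9, 333.6, 75.8]
orientation: [0.623, 1.481, -0.628]
wrist_force: [-0.8, 0.1, 0.6]
grip_width: 0.1
clock: 1.9
position: [444.7, 334.3, 71.5]
orientation: [0.626, 1.479, -0.625]
wrist_force: [-0.0, -0.2, -0.1]
grip_width: 0.4
```

```bash
python3 -m handwheel '[[[2,0,0,0,0,0,0],[4,0,0,0,0,0,0],[4,0,0,0,0,0,0]]]'
python3 -m handwheel '[[[2,0,0,0,0,0,0],[3,0,0,0,0,0,0],[3,0,0,0,0,0,0]]]'
```

```text
clock: 2.2
position: [444.5, 334.0, 67.2]
orientation: [0.625, 1.479, -0.626]
wrist_force: [-0.4, 0.4, -0.1]
grip_width: -0.1
clock: 2.5
position: [444.5, 334.0, 64.1]
orientation: [0.625, 1.479, -0.626]
wrist_force: [0.2, 0.5, -0.4]
grip_width: -0.0
```

```bash
python3 -m handwheel '[[[2,0,0,0,0,0,0],[3,0,0,0,0,0,0],[3,0,0,0,0,0,0]]]'
python3 -m handwheel '[[[2,0,0,0,0,0,0],[3,0,0,0,0,0,0],[3,0,0,0,0,0,0]]]'
python3 - <<'E'
from h import *
from workcell import ctrl,cams
o=ctrl.observe();print(o["position"],o["wrist_force"])
t=[]
for n,x,y in(("side",120,120),("top",120,200)):
    c=cams.camera(n);t.append(cv2.resize(c["pixels"][y:y+100,x:x+100],(400,400),interpolation=2)[:,:,::-1]);print(n,proj(c,o["position"]))
cv2.imwrite("pics/p2.png",np.hstack(t))
E
```

```text
clock: 2.8
position: [444.5, 334.0, 61.1]
orientation: [0.625, 1.479, -0.626]
wrist_force: [-0.5, 0.3, -0.8]
grip_width: -0.2
clock: 3.1
position: [444.5, 334.0, 58.1]
orientation: [0.625, 1.479, -0.626]
wrist_force: [0.8, 1.2, 0.6]
grip_width: -0.4
[444.4853297  334.04881285  58.1045144 ] [0.76624362 1.19996982 0.58555893]
side [172.46014685 185.32316719]
top [166.99180834 269.70179147]
```

View pics/p2.png

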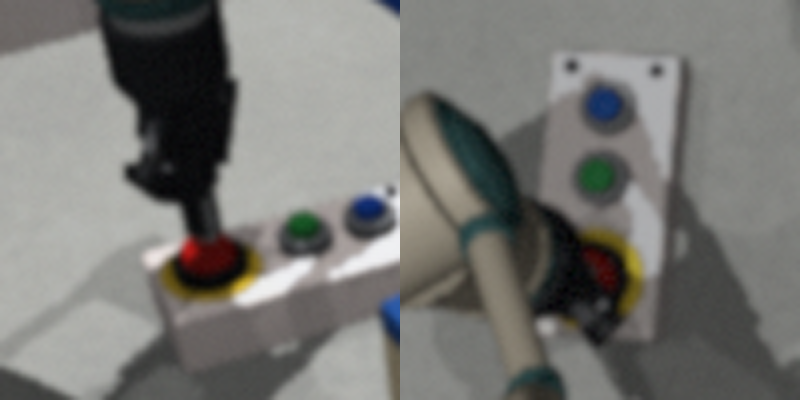

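The tip is centred just above the red dome, at crop (207,240) in the side view. I'll keep going down in small steps.

```bash
python3 -m handwheel '[[[2,0,0,0,0,0,0],[3,0,0,0,0,0,0],[3,0,0,0,0,0,0]]]'
python3 -m handwheel '[[[2,0,0,0,0,0,0],[3,0,0,0,0,0,0],[3,0,0,0,0,0,0]]]'
```

```text
clock: 3.5
position: [444.5, 334.0, 55.1]
orientation: [0.625, 1.479, -0.626]
wrist_force: [0.4, 0.8, 0.9]
grip_width: 0.2
clock: 3.8
position: [444.5, 334.0, 52.1]
orientation: [0.625, 1.479, -0.626]
wrist_force: [0.7, -0.2, -0.1]
grip_width: -0.2
```

```bash
python3 -m handwheel '[[[2,0,0,0,0,0,0],[3,0,0,0,0,0,0],[3,0,0,0,0,0,0]]]'
python3 -m handwheel '[[[2,0,0,0,0,0,0],[2,0,0,0,0,0,0]]]'
python3 -c "
from workcell import ctrl
o=ctrl.observe();print(o['wrist_force'],o['torque'],o['joint_torque'],o['position'])"
```

```text
clock: 4.1
position: [444.5, 334.0, 49.1]
orientation: [0.625, 1.479, -0.626]
wrist_force: [0.1, -0.5, -0.2]
grip_width: -0.1
clock: 4.3
position: [444.8, 334.2, 47.4]
orientation: [0.626, 1.478, -0.625]
wrist_force: [-0.5, 0.1, 1.7]
grip_width: -0.0
[-0.47148083  0.14719128  1.69465354] [-0.0017106   0.02210502 -0.03303567] [-1.48040807e-02 -4.18669331e+01 -1.88738036e+01 -7.41330092e-03
 -2.93541793e-02 -1.36866070e-04] [444.83434232 334.22096134  47.37211873]
```

```bash
python3 -m handwheel '[[[1,0,0,0,0,0,0],[2,0,0,0,0,0,0],[2,0,0,0,0,0,0]]]'
python3 -m handwheel '[[[1,0,0,0,0,0,0],[2,0,0,0,0,0,0],[2,0,0,0,0,0,0]]]'
```

```text
clock: 4.6
position: [444.8, 334.2, 45.5]
orientation: [0.626, 1.478, -0.625]
wrist_force: [-0.4, -0.7, 2.7]
grip_width: 0.0
clock: 4.9
position: [444.8, 334.2, 43.4]
orientation: [0.626, 1.478, -0.625]
wrist_force: [0.4, 0.3, 3.5]
grip_width: -0.2
```

```bash
python3 -m handwheel '[[[1,0,0,0,0,0,0],[1.5,0,0,0,0,0,0],[1.5,0,0,0,0,0,0]]]'
python3 -m handwheel '[[[1,0,0,0,0,0,0],[1.5,0,0,0,0,0,0],[1.5,0,0,0,0,0,0]]]'
```

```text
clock: 5.2
position: [444.8, 334.3, 42.0]
orientation: [0.626, 1.478, -0.625]
wrist_force: [0.4, -0.1, 4.9]
grip_width: -0.0
clock: 5.5
position: [444.9, 334.3, 41.9]
orientation: [0.626, 1.478, -0.625]
wrist_force: [-2.0, -1.5, 14.0]
grip_width: 0.4
```

The button bottomed out, with 14 N at the end of about 6 mm of travel. Contact came roughly 19 mm past where the nominal tip should have met it, so the real tips sit well behind the reported TCP. I'll lift and go over the handle.

```bash
python3 -m handwheel '[[[-20,0,0,0,0,0,0],[-70,0,0,0,0,0,0],[-120,0,0,0,0,0,0],[-160,0,0,0,0,0,0],[-190,0,0,0,0,0,0],[-190,0,0,0,0,0,1]]]'
python3 -m handwheel '[[[0,-154,286,40,0,0,1],[0,-154,286,40,0,0,1],[0,-154,286,40,0,0,1],[0,-154,286,40,0,0,1],[0,-154,286,40,0,0,1],[0,-154,286,40,0,0,1],[0,-154,286,40,0,0,1],[0,-154,286,40,0,0,1]]]'
python3 -m handwheel '[[[0,0,0,0,0,0,1],[0,0,0,0,0,0,1],[0,0,0,0,0,0,1]]]'
cat > look.py <<'E'
import sys
from h import *
from workcell import ctrl,cams
o=ctrl.observe();M=R.from_rotvec(o["orientation"]).as_matrix();print(o["position"],o["wrist_force"],o["joints"].round(2),M.round(3))
t=[]
for n,x,y in(("side",200,120),("top",210,130)):
    c=cams.camera(n);t.append(cv2.resize(c["pixels"][y:y+150,x:x+133],(400,450),interpolation=2)[:,:,::-1]);print(n,proj(c,o["position"]),proj(c,(534,21.5,165)))
cv2.imwrite(sys.argv[1],np.hstack(t))
E
python3 look.py pics/p3.png
```

```text
clock: 6.1
position: [446.8, 335.4, 234.7]
orientation: [0.631, 1.473, -0.619]
wrist_force: [0.5, 1.2, -0.4]
grip_width: 13.2
clock: 6.9
position: [533.4, 18.2, 228.2]
orientation: [1.157, 1.242, -1.162]
wrist_force: [0.1, 0.6, 0.2]
grip_width: 85.1
clock: 7.2
position: [532.7, 22.9, 230.0]
orientation: [1.154, 1.244, -1.155]
wrist_force: [-0.4, -1.4, -1.4]
grip_width: 85.5
[532.73058065  22.94876936 229.96791199] [-0.44456672 -1.42106795 -1.4138052 ] [-0.09  0.2   1.55  0.    1.39 -0.16] [[-0.001  0.997  0.074]
 [ 0.001  0.074 -0.997]
 [-1.    -0.001 -0.001]]
side [253.39588248 185.32673822] [254.81353607 208.52489659]
top [278.08733784 224.32047279] [279.18609024 228.00079016]
```

View pics/p3.png

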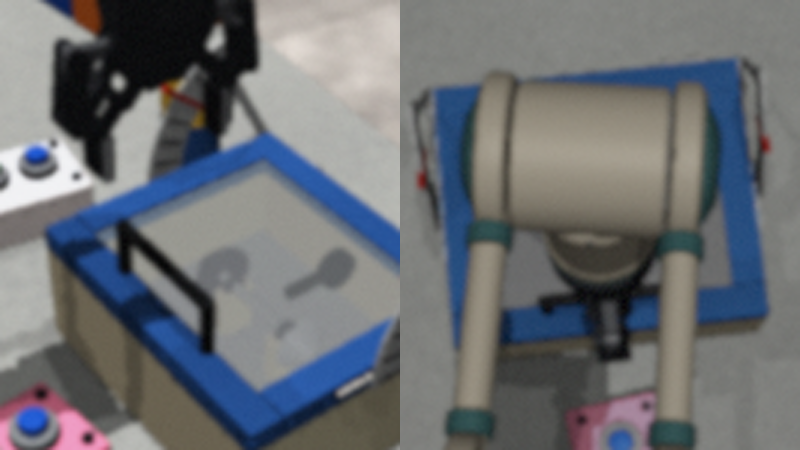

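The fingers straddle the bar: tips at about side (235,180) and (272,163), centred on the projected TCP column. They sit about 14 px above the nominal TCP, which confirms the tips are roughly 30 mm back when open. I'll go down to TCP z≈124.

```bash
python3 -m handwheel '[[[30,1,0,0,0,0,1],[60,1,0,0,0,0,1],[85,1,0,0,0,0,1],[98,1,0,0,0,0,1],[106,1,0,0,0,0,1],[106,1,0,0,0,0,1],[106,1,0,0,0,0,1]]]'
python3 look.py pics/p4.png
```

```text
clock: 8.0
position: [534.9, 21.9, 125.0]
orientation: [1.156, 1.242, -1.154]
wrist_force: [0.6, -0.2, -0.0]
grip_width: 85.3
[534.87315855  21.94425213 124.99048383] [ 0.6252055  -0.18773598 -0.02901139] [-0.09  0.28  1.72  0.    1.14 -0.16] [[ 0.001  0.997  0.073]
 [-0.     0.073 -0.997]
 [-1.     0.001  0.   ]]
side [255.35852451 221.31532968] [254.81353607 208.52489659]
top [279.29683269 230.04895626] [279.18609024 228.00079016]
```

View pics/p4.png

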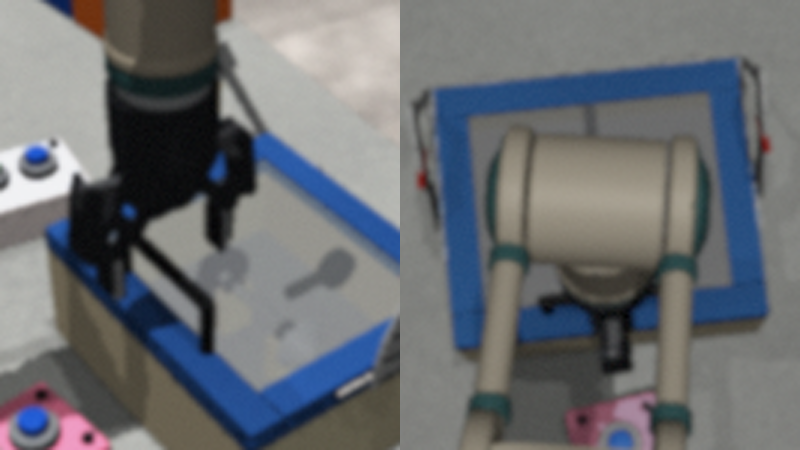

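The fingers straddle the middle of the bar, with tips at crop (115,290) and (220,245) and the bar centre at (165,266). I'll close.

```bash
python3 -m handwheel '[[[4,0,0,0,0,0,0.6],[4,0,0,0,0,0,0.3],[4,0,0,0,0,0,0],[4,0,0,0,0,0,0],[4,0,0,0,0,0,0],[4,0,0,0,0,0,0],[4,0,0,0,0,0,0],[4,0,0,0,0,0,0]]]' 50
python3 look.py pics/p5.png
```

```text
clock: 8.9
position: [533.3, 21.6, 120.4]
orientation: [1.155, 1.244, -1.157]
wrist_force: [-4.5, -0.9, 5.2]
grip_width: 10.7
[533.33578409  21.59356103 120.42820566] [-4.48197943 -0.87879457  5.23379374] [-0.09  0.28  1.73 -0.    1.14 -0.16] [[-0.002  0.997  0.072]
 [-0.     0.072 -0.997]
 [-1.    -0.002  0.   ]]
side [254.89331374 223.08006317] [254.81353607 208.52489659]
top [279.47665855 230.87951164] [279.18609024 228.00079016]
```

View pics/p5.png

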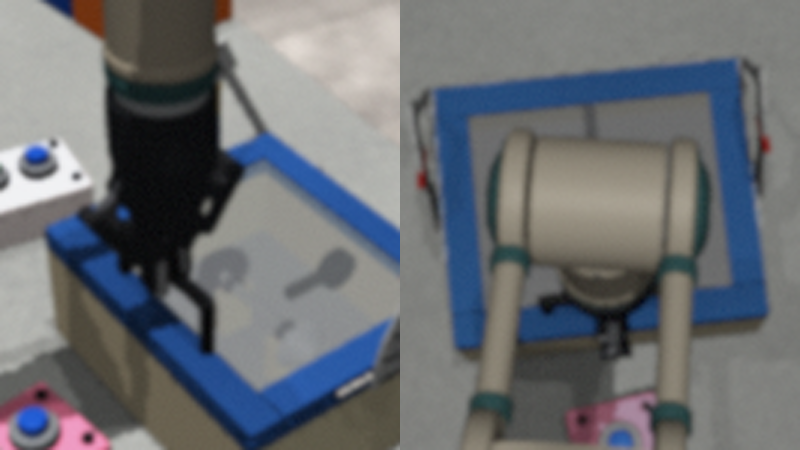

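The gripper has closed on the bar: 10.7 mm opening, mid-bar, hood still shut. I'll raise it along the arc in 2.5 degree steps.

```bash
python3 -m handwheel '[[[-9.3,2.6,0,0,0,0,0],[-18.5,5.6,0,0,0,0,0],[-27.6,9,0,0,0,0,0],[-36.5,12.8,0,0,0,0,0],[-45.2,17,0,0,0,0,0],[-53.8,21.6,0,0,0,0,0],[-62.1,26.5,0,0,0,0,0],[-70.2,31.8,0,0,0,0,0]]]'
python3 -m handwheel '[[[0,0,0,0,0,0,0],[0,0,0,0,0,0,0]]]'
```

```text
clock: 9.8
position: [563.9, 23.9, 191.0]
orientation: [1.153, 1.246, -1.159]
wrist_force: [-7.2, -1.4, -2.6]
grip_width: 10.1
clock: 10.0
position: [564.1, 24.0, 191.3]
orientation: [1.154, 1.246, -1.158]
wrist_force: [-7.8, -2.0, -1.2]
grip_width: 10.2
```

```bash
python3 -m handwheel '[[[-7.9,5.6,0,0,0,0,0],[-15.5,11.6,0,0,0,0,0],[-22.9,17.9,0,0,0,0,0],[-29.9,24.5,0,0,0,0,0],[-36.7,31.4,0,0,0,0,0],[-43.2,38.6,0,0,0,0,0],[-49.3,46.1,0,0,0,0,0],[-55.1,53.9,0,0,0,0,0]]]'
python3 -m handwheel '[[[0,0,0,0,0,0,0],[0,0,0,0,0,0,0],[0,0,0,0,0,0,0],[0,0,0,0,0,0,0]]]'
python3 look.py pics/p6.png
```

```text
clock: 10.8
position: [616.8, 28.1, 248.1]
orientation: [1.153, 1.247, -1.159]
wrist_force: [-11.1, -1.3, 6.1]
grip_width: 10.1
clock: 11.2
position: [617.4, 28.1, 248.6]
orientation: [1.154, 1.245, -1.157]
wrist_force: [-11.5, -0.4, 7.3]
grip_width: 10.2
[617.44177057  28.08910599 248.55588294] [-11.50278094  -0.38813006   7.32155554] [-0.07  0.32  1.33 -0.    1.49 -0.14] [[-0.003  0.997  0.072]
 [ 0.     0.072 -0.997]
 [-1.    -0.003 -0.   ]]
side [285.66237576 164.98578887] [254.81353607 208.52489659]
top [274.86671462 188.3778689 ] [279.18609024 228.00079016]
```

View pics/p6.png

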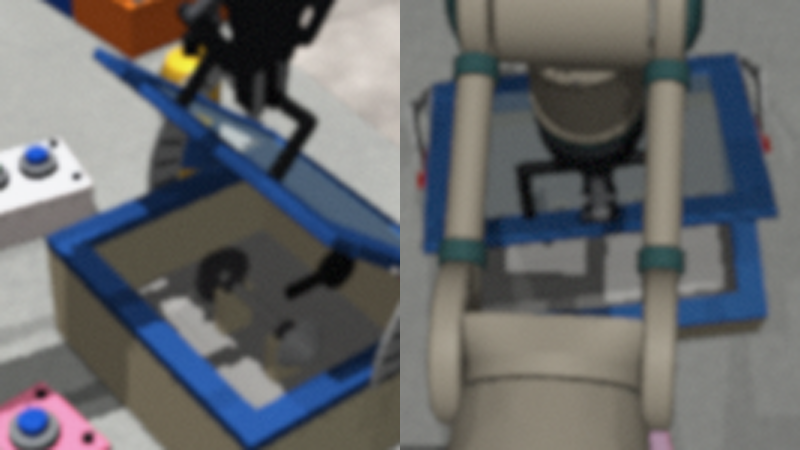

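The hood is up and still gripped by the bar. Its front corners are at side (232,137) and top (334.7,201.7) and (218.3,213.3). I'll work out the angle from those.

```bash
python3 - <<'E'
from h import *
S,T=np.load("side0.npz"),np.load("top0.npz")
yaw=np.radians(4.1);ex=np.array([np.cos(yaw),np.sin(yaw),0]);ey=np.array([-ex[1],ex[0],0]);H=np.array([748.5,36.7,110])
for th in range(28,54,3):
    a=np.radians(th);r=[]
    for c,sy in((S,140),(T,-140),(T,140)):
        x,z=-240,10;X=x*np.cos(a)+z*np.sin(a);Z=-x*np.sin(a)+z*np.cos(a)
        r.append(proj(c,H+X*ex+sy*ey+[0,0,Z]).round(1))
    print(th,*r)
E
```

```text
28 [223.3 153.7] [336.1 214.7] [220.5 226.3]
31 [225.4 148.9] [336.2 211.2] [219.6 222.9]
34 [227.8 144.1] [336.3 207.4] [218.7 219.1]
37 [230.4 139.4] [336.3 203.3] [217.8 215.2]
40 [233.2 134.7] [336.4 199. ] [216.9 211. ]
43 [236.2 130.1] [336.3 194.5] [216.1 206.5]
46 [239.4 125.6] [336.2 189.8] [215.2 201.9]
49 [242.8 121.3] [336.1 184.9] [214.3 197. ]
52 [246.4 117. ] [335.9 179.8] [213.5 192. ]
```

All three corners agree at about 38.5°. I'll nudge up 1.5°, easing the radial push slightly, then settle and check.

```bash
python3 -m handwheel '[[[-2,2,0,0,0,0,0],[-4,4,0,0,0,0,0],[-4,4,0,0,0,0,0],[-4,4,0,0,0,0,0],[-4,4,0,0,0,0,0],[-4,4,0,0,0,0,0]]]'
python3 look.py pics/p7.png
```

```text
clock: 11.9
position: [621.8, 28.4, 251.7]
orientation: [1.155, 1.245, -1.157]
wrist_force: [-9.3, -1.0, 3.5]
grip_width: 9.9
[621.7998059   28.41983547 251.74870696] [-9.34976941 -0.95558401  3.49898618] [-0.07  0.33  1.32  0.    1.5  -0.14] [[-0.003  0.997  0.072]
 [ 0.     0.072 -0.997]
 [-1.    -0.003 -0.   ]]
side [287.291709   163.11024533] [254.81353607 208.52489659]
top [274.64604819 186.29398157] [279.18609024 228.00079016]
```

View pics/p7.png

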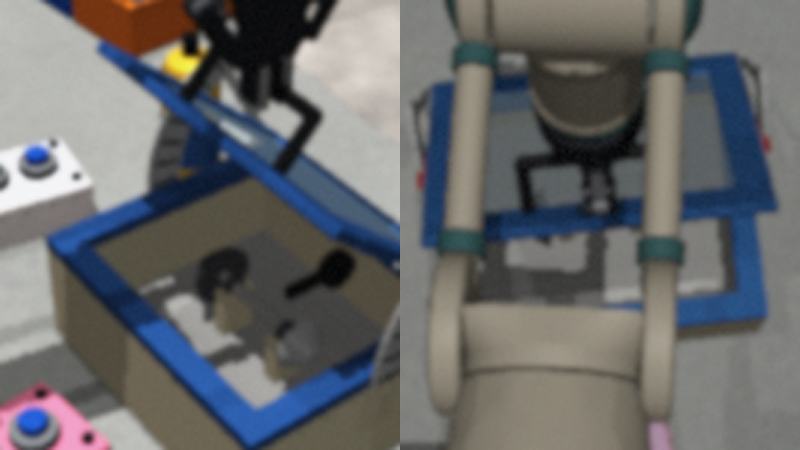

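The corners are now at side (233.6,135) and top (334.7,199), which puts the hood at about 40°. It is gripped and steady, so I'm handing in.

```bash
python3 -c "
from workcell import order,ctrl
o=ctrl.observe();print(o['clock'],abs(o['qd']).max(),o['wrist_force'],o['grip_width']);print(order.job_done())"
```

```text
12.0 0.0012012132996194749 [-8.80406656 -0.56527785  4.22660068] 10.044524480478662
the job is handed in; nothing more can be done
None
```

I pressed the red stop button with the hood still shut, then raised the hood by its handle to about 40°. I handed the job in at 12.0 s with the gripper still holding it there; no verdict was reported.

- **Stop button:** the fingers pushed it until it bottomed out, about 6 mm after first contact, with 14 N at the wrist. I lifted well clear afterwards. No other button was touched.
- **Hood angle:** the hood's front corners, compared with the fitted machine model in both cameras, read about 38.5° after the lift. After a small nudge they read about 40°, give or take 1°. I did not read the angle scale itself.
- **Steadiness:** the joints were practically still at hand-in, and wrist force was about 9 to 10 N. That is the hood's weight plus a slight push toward the hinge.
- **Loose items:** the arm's path stayed clear of the rotors, probe stand and spray can. I did not measure their positions again at the end.

**Readings that disagreed:**
- The real fingertips were about 19 mm behind the reported TCP, seen in the pictures and at button contact. I allowed for this when gripping.
- The gripper opening read about 10 mm on the 12 mm bar.

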